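Seat the index plate on the tilted spindle

TASK

Take the index plate with the square boss (it has a small locating hole near one end) and lower it along the tilted shaft of the spindle stand, keeping hold of it as it goes on, and turn it until the pin enters the locating hole and the plate sits fully home and flush on the flange; then let go. Feel for the pin and do not force it, leave the round-boss plate where it lies, and do not knock over the two glass inserts that stand apart near the work.

Things in the scene. Friction and masses are not known exactly. Their poses are not given: they have to be found in the camera images.
- index_plate_center (a point): Loose aluminium plate to be fitted, about 0.35 kg, lying boss up: plate 100 (x) x 76 (y) x 8 mm, on it a square boss 36 x 36 mm (flats along x and y), 40 mm high; 48 mm in all. An 18 mm bore runs right through boss and plate. This point: on the bore's axis, 24 mm above the underside, 24 mm below the boss's top. z points from underside to boss. Grip the boss by two opposite flats.
- locating_hole (a point): Centre of the lower mouth of the index plate's only other hole: 10 mm wide, through the 8 mm plate, 34 mm from the bore's axis in the plate's +x direction, at the underside. Axes as the plate's.
- blank_plate_center (a point): Spare plate of the same outline and height, but with a round boss (36 mm) and no locating hole; to be left alone. This point: on its axis, 24 mm above its underside.
- spindle_seat (a point): Centre of the upper face of the steel flange (88 mm wide) of the fixed spindle stand, 110 mm above the bench. z: along the shaft, outward, leaning 30 degrees from vertical, broadly towards the robot; x: up the flange's slope, broadly away from the robot; y: level. These axes do not turn with the flange. When the plate is home, index_plate_center is 24 mm from here along z, z axes parallel.
- shaft_tip (a point): Centre of the free end of the shaft, 44 mm above the flange along the shaft; axes as spindle_seat. The shaft is 16 mm in diameter, its last 6 mm taper to 9 mm.
- pin_circle (a point): Where the pin's tip would be with the brake in mid-range: 34 mm from the shaft's axis, 15 mm above the flange. The pin (8 mm wide, last 4 mm tapering to 4 mm) really stands up to 0.28 rad round the shaft to either side of here; this point does not tell where. A stiff brake holds flange, shaft and pin. At a wrong angle the plate's underside rests on the pin, 15 mm off the flange; at the right one it slides home.
- insert_left_center (a point): White blown-glass insert, 22 mm across, 59 mm high, loose, standing upright on its foot between the two plates; this point is on its axis 30 mm up. Not to be knocked over.
- insert_right_center (a point): White blown-glass insert, 22 mm across, 60 mm high, loose, standing upright on its foot in front of the stand; this point is on its axis 30 mm up. Not to be knocked over.

How it is judged:
On the way:
1. The plate, held by the gripper, is threaded at least 12 mm onto the shaft (x of index_plate_center in the frame of spindle_seat between -0.004 and 0.004 m and y of index_plate_center in the frame of spindle_seat between -0.004 and 0.004 m and z of index_plate_center in the frame of spindle_seat between 0.02 and 0.056 m and contact force between the fingers and index_plate above 0.5 N), for 0.1 s.
At the end, for the whole second after the job is handed in: The index plate sits on the flange with the pin in its locating hole: its underside within 2 mm of the flange, within 4 mm of centre and 0.05 rad of square to the shaft, at rest and let go (x of index_plate_center in the frame of spindle_seat between -0.004 and 0.004 m and y of index_plate_center in the frame of spindle_seat between -0.004 and 0.004 m and z of index_plate_center in the frame of spindle_seat between 0.021 and 0.026 m and angle between the z axis of index_plate_center and the z axis of spindle_seat, either way round below 0.05 rad and linear speed of index_plate below 0.01 m/s); the robot touches nothing.
It fails at once if the plate is forced: more than 60 N between the plate and the stand (contact force between index_plate and stand above 60 N).
It fails at once if the round-boss plate is moved more than 40 mm (distance of blank_plate_center from where it was at the start of the episode above 0.04 m).
It fails at once if a glass insert is knocked over or carried off (tilted over 0.5 rad or moved over 50 mm) (angle between any of insert_left_center, insert_right_center's own z axis and vertical above 0.5 rad or distance of any of insert_left_center, insert_right_center from where it was at the start of the episode above 0.05 m).
It also fails if it takes over 48 s, if anything falls off the work surface, if the arm or the gripper's body presses on something with over 40 N, if the wrist force passes 120 N, or if a joint passes its speed limit or range.

ROBOT

A 6-joint arm with a two-finger parallel gripper is mounted at the origin on a cart in front of the work surface, level with it; the furniture and walls round the work are solid. World frame = base frame: x ahead of the robot, y to its left, z up, the work surface at z = 0. Lengths are in m, angles in rad, forces in N, time in s.
With the tool pointing down it reaches from about 0.35 to 0.85 m from the base axis. Payload 8.1 kg.
Tool frame: the origin (TCP) lies between the finger pads; the fingertips stand 17 mm ahead of it and the grasp point (between the pads) lies 2 mm behind it; x points along the fingers, z is the direction in which the jaws open and shut, and the axes are right-handed (so a half turn about x gives the same grasp; the last joint's range is limited). The gripper opens to 93 mm and grips with 3 to 60 N. Pads are 15 mm wide; open, the fingers measure 128 mm over their backs; the gripper's body (75 mm by 188 mm) begins 65 mm behind the grasp point.
Start: joints at [-1.397, 0.13, 1.488, -0, 1.523, -0.085], TCP at [0.154, -0.58, 0.236] pointing down, gripper open.
Joint ranges: [-2.96, 2.96], [-0.89, 2.26], [0.02, 2.5], [-1.34, 4.48], [0, 2.73], [-2.66, 2.66]. Speed limits (rad/s): [2.39, 2.39, 2.79, 3.14, 3.14, 3.14].

INTERFACE

Orientations are given as a unit quaternion [x, y, z, w].
In Python, from station import env gives the robot as it stands. Calls block until the motion is done:
- env.move_ptp(position, orientation): joint-space move of the TCP to a pose.
- env.line_to(position, rotation=None, max_speed=0.15): straight line of the TCP; rotation=None keeps the orientation; max_speed is the mean speed in m/s.
- env.set_joints(angles): joint-space move.
- env.gripper_to(opening, grip_force=None): finger opening in m; grip_force is the grip in N (None keeps the last); returns when the fingers have stopped.
- env.dwell(seconds).
- env.ik(position, orientation): joint angles nearest the present ones, or None.
- env.get_image(name): name is "scene" or "top"; returns the picture (400x640x3 uint8, blue, green, red); there is no depth.
- env.get_calibration(name): a dict with "intrinsics" (3x3 intrinsics, pixels), "R" (3x3) and "t" (3): a world point X has camera coordinates R X + t. Camera axes: x right, y down, z forward; pixel columns grow to the right and rows downward; lengths in m; the calibration is good to about 2 mm. A picture is of the moment at which its call begins. get_calibration takes no time and is no camera call.
A pose or a line that the arm cannot do raises env.PlanningError and nothing moves.
- env.hand_in(): hands the job in, once; it reports no verdict.
Readings, each from a call of its own:
- env.get_t(): time.
- env.get_joints(): joint angles.
- env.get_joint_vel(): joint speeds.
- env.get_joint_torque(): joint torques, N m.
- env.get_eef_pos(): TCP position.
- env.get_orientation(): TCP orientation.
- env.get_ft_force(): force on the tool from outside, world axes, zero at the start.
- env.get_moment(): the same for the moment, N m.
- env.get_opening(): finger opening in m.
Only numpy, scipy, OpenCV 4.12 (cv2) and the standard library are available. Lean on these libraries where they do the work, as an engineer would, in place of code of your own. Each camera call takes 0.05 s, during which the arm holds its last target. There are 200 camera calls.

## Working session

There is one attempt and no reset: what is moved stays moved. The work goes in short steps, each a Python script; the robot and the scene stay as the last script left them, time stands still between calls to the robot, and variables do not carry over. Pictures are saved under pics/ and viewed, about 8 in all and at most 12, crops included, and the job is handed in when it is done.

```bash
mkdir -p pics; python3 - <<'E'
from station import env
import cv2,numpy as np
a=env.get_image("scene");b=env.get_image("top")
cv2.imwrite("pics/s0.png",a);cv2.imwrite("pics/t0.png",b)
for n in("scene","top"):
    c=env.get_calibration(n);R=np.array(c["R"]);print(n,np.array(c["intrinsics"]).round(1).tolist(),R.round(3).tolist(),(-R.T@np.array(c["t"])).round(3))
print(env.get_t(),env.get_orientation(),env.get_eef_pos())
E
```

```text
scene [[369.3, 0.0, 316.3], [0.0, 369.3, 202.2], [0.0, 0.0, 1.0]] [[-0.8, -0.6, 0.01], [-0.463, 0.607, -0.646], [0.381, -0.522, -0.763]] [0.215 0.496 0.778]
top [[398.7, 0.0, 317.3], [0.0, 398.7, 199.7], [0.0, 0.0, 1.0]] [[0.01, -1.0, 0.029], [-0.992, -0.014, -0.124], [0.124, -0.028, -0.992]] [0.432 0.065 1.021]
0.1 [ 0.4316901   0.56079349 -0.43088964  0.55990038] [ 0.15347774 -0.57951917  0.23467877]
```

View pics/s0.png

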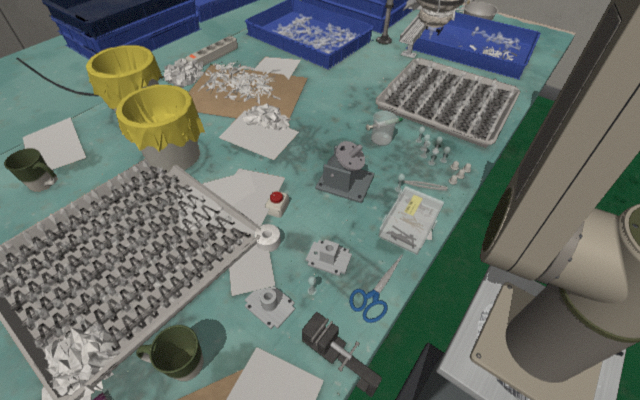

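View pics/t0.png

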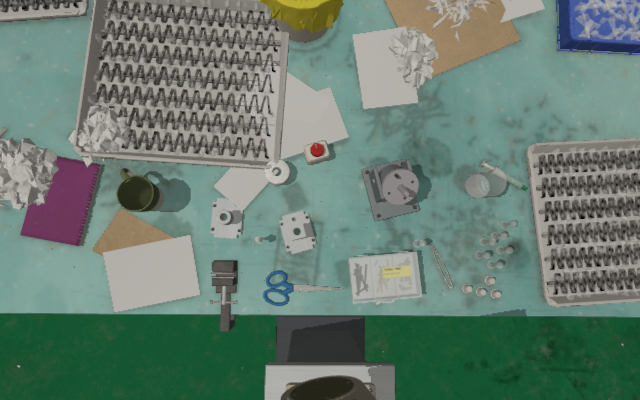

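The square-boss plate is at scene (328,257) / top (297,231) and the round one at scene (269,304) / top (226,217). The stand is at scene (346,170) / top (395,187), and the inserts are near top (260,239) and (420,243). Next I'll enlarge these areas.

```bash
python3 - <<'E'
import cv2,numpy as np
a=cv2.imread("pics/s0.png");b=cv2.imread("pics/t0.png")
def crop(im,x,y,w,h,k):
    o=cv2.resize(im[y:y+h,x:x+w],None,fx=k,fy=k,interpolation=cv2.INTER_CUBIC)
    for i in range(0,w,10):cv2.putText(o,str(x+i) if i%20==0 else "|",(i*k,8),0,.3,(0,0,255),1)
    for i in range(0,h,10):cv2.putText(o,str(y+i),(0,i*k+4),0,.3,(0,0,255),1)
    return o
cv2.imwrite("pics/c1.png",np.hstack([crop(b,355,150,80,100,5),crop(a,310,130,80,100,5)]))
cv2.imwrite("pics/c2.png",np.hstack([crop(b,250,195,80,70,5),crop(a,295,230,80,70,5)]))
E
```

```text
(no output)
```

View pics/c1.png

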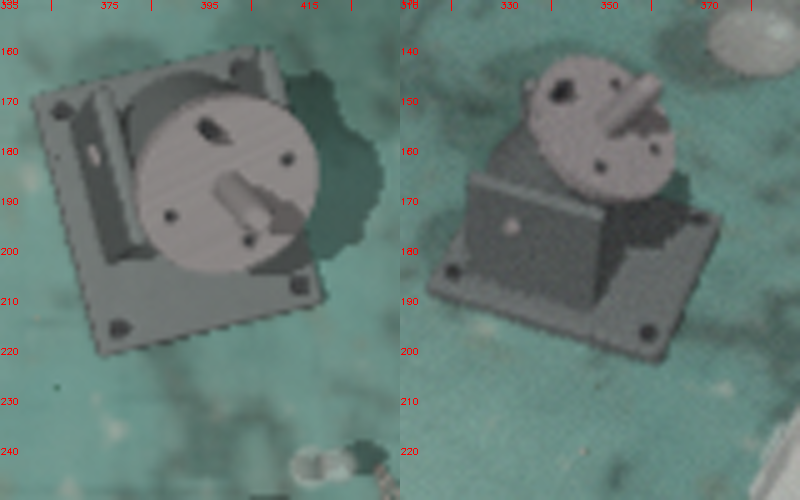

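View pics/c2.png

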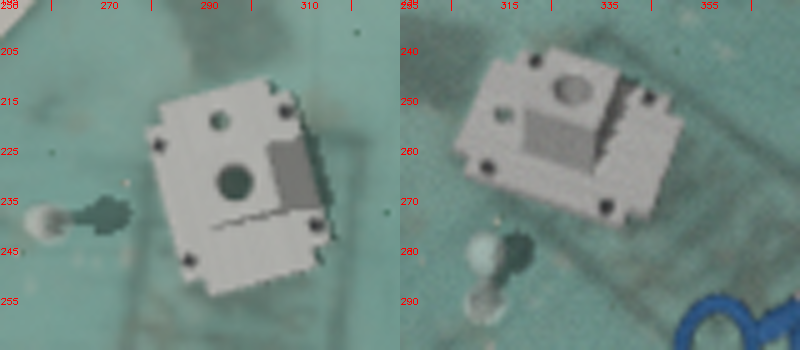

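```bash
cat > h.py <<'E'
import cv2,numpy as np
from scipy.optimize import least_squares
from scipy.spatial.transform import Rotation as Ro
from station import env
class Cam:
    def __init__(s,n):
        c=env.get_calibration(n);s.K=np.array(c["intrinsics"]);s.R=np.array(c["R"]);s.t=np.array(c["t"]).ravel();s.C=-s.R.T@s.t
    def ray(s,p):
        p=np.atleast_2d(p);d=np.c_[p,np.ones(len(p))]@np.linalg.inv(s.K).T@s.R
        return d/np.linalg.norm(d,axis=1)[:,None]
    def plane(s,p,o,n=(0,0,1)):
        d=s.ray(p);o=np.array(o,float);n=np.array(n);return s.C+d*(((o-s.C)@n)/(d@n))[:,None]
    def proj(s,X):
        q=(np.atleast_2d(X)@s.R.T+s.t)@s.K.T;return q[:,:2]/q[:,2:]
S=Cam("scene");T=Cam("top")
def tri(ps,pt):
    A=0;b=0
    for c,p in((S,ps),(T,pt)):
        d=c.ray(p)[0];P=np.eye(3)-np.outer(d,d);A=A+P;b=b+P@c.C
    X=np.linalg.solve(A,b);return X,np.r_[S.proj(X)[0]-ps,T.proj(X)[0]-pt]
E
python3 - <<'E'
from h import *
np.set_printoptions(precision=4,suppress=True)
s=cv2.imread("pics/s0.png");t=cv2.imread("pics/t0.png")
# candidate marks read off enlarged crops: u=x0+(X+.5)/5-.5
ct=lambda X,Y,x,y:np.array([x+(X+.5)/5-.5,y+(Y+.5)/5-.5])
marks={"bore":(ct(173,90,295,230),ct(235,182,250,195)),"hole":(ct(103,114,295,230),ct(220,121,250,195)),
"insL_top":(ct(86,252,295,230),ct(45,221,250,195)),
"tip":(ct(254,84,310,130),ct(260,218,355,150)),
"scr1":(ct(255,149,310,130),ct(288,159,355,150)),"scr2":(ct(200,166,310,130),ct(249,240,355,150)),"scr3":(ct(216,84,310,130),ct(170,216,355,150)),
}
for k,(a,b) in marks.items(): print(k,*tri(a,b))
def seg(im,roi,thr):
    x,y,w,h=roi;g=im[y:y+h,x:x+w].astype(int)
    m=((g[...,2]-g[...,0]>thr[1])&(g.mean(2)>thr[0])).astype(np.uint8)*255
    return m
ims=[]
for nm,im,roi in(("scene",s,(310,130,80,100)),("top",t,(355,150,80,100))):
    x,y,w,h=roi
    hsv=cv2.cvtColor(im,cv2.COLOR_BGR2HSV);c=im[y:y+h,x:x+w]
    for p in [(32,20),(40,30)] if nm=="scene" else [(50,30),(38,37)]: print(nm,"flange px",c[p[1],p[0]])
    m=((c[...,2].astype(int)>=c[...,1].astype(int)+3)&(c.mean(2)>105)).astype(np.uint8)*255
    ims.append(cv2.resize(np.hstack([c,cv2.cvtColor(m,8)]),None,fx=5,fy=5,interpolation=0)[:300 if 0 else 500])
# flange normal from tip check
cv2.imwrite("pics/m1.png",cv2.resize(np.vstack([ims[0][:300],ims[1][50:350]]),(800,600)))
E
```

```text
bore [0.4755 0.0869 0.0416] [-0.3101 -0.0515  0.1379  0.2709]
hole [0.5089 0.0962 0.0005] [-0.0898 -0.0151  0.0413  0.0778]
insL_top [0.456  0.1793 0.0415] [-0.03   -0.0051  0.0129  0.0245]
tip [ 0.558  -0.1608  0.1407] [-0.5089 -0.0692  0.2714  0.5284]
scr1 [ 0.5893 -0.2044  0.048 ] [-4.9614 -0.9473  2.4294  5.3089]
scr2 [ 0.5706 -0.1663  0.0688] [ 4.9147  0.4361 -2.8476 -4.8665]
scr3 [ 0.5534 -0.1126  0.1766] [-0.4278 -0.0614  0.226   0.4375]
scene flange px [88 85 92]
scene flange px [126 123 130]
top flange px [134 136 141]
top flange px [135 135 140]
```

View pics/m1.png

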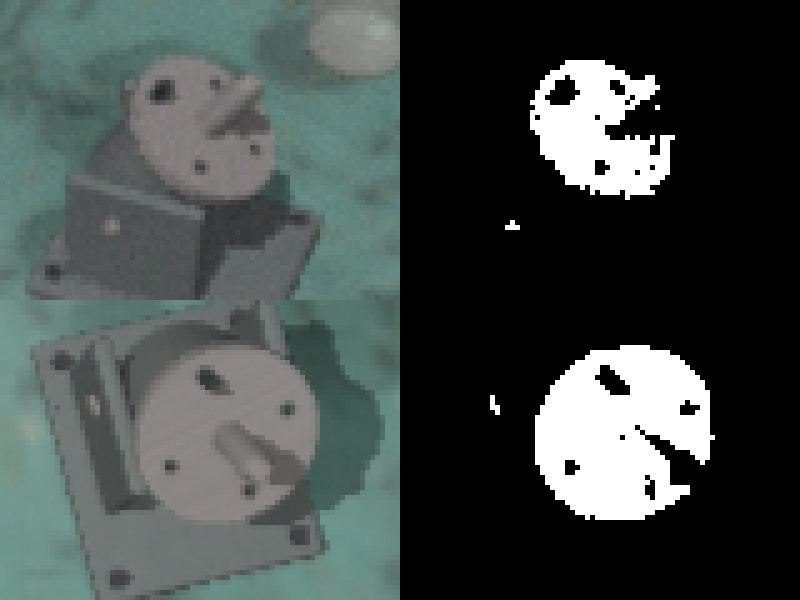

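The masks separate the flange in both views. The pin is the dark blob at top ≈(396,175) and scene ≈(342,148). I mispaired the screws, so I'll rematch them. Triangulated heights all come out about 7 mm low.

```bash
python3 - <<'E'
from h import *
np.set_printoptions(precision=4,suppress=True)
s=cv2.imread("pics/s0.png");t=cv2.imread("pics/t0.png")
ct=lambda X,Y,x,y:np.array([x+(X+.5)/5-.5,y+(Y+.5)/5-.5])
sc=lambda X,Y:ct(X,Y,310,130); tp=lambda X,Y:ct(X,Y,355,150)
for k,a,b in(("scr1",sc(215,84),tp(288,159)),("scr2",sc(255,149),tp(249,240)),("scr3",sc(200,166),tp(170,216))):print(k,*tri(a,b))
rims=[]
for cam,im,(x,y,w,h) in((S,s,(310,130,80,100)),(T,t,(355,150,80,100))):
    c=im[y:y+h,x:x+w].astype(int)
    m=((c[...,2]>=c[...,1]+3)&(c.mean(2)>105)).astype(np.uint8)
    k=max(cv2.findContours(m,cv2.RETR_EXTERNAL,cv2.CHAIN_APPROX_NONE)[0],key=cv2.contourArea)[:,0].astype(float)
    hull=cv2.convexHull(k.astype(np.int32))
    e=[p for p in k if cv2.pointPolygonTest(hull,tuple(map(float,p)),True)<1]
    e=np.array(e)+[x,y]
    if cam is S: e=e[~((e[:,0]>352)&(e[:,1]<158))]
    else: e=e[~((e[:,0]>405)&(e[:,1]>192))]
    el=cv2.fitEllipse(e.astype(np.float32));print("ellipse",el,len(e));rims.append((cam,e))
def nrm(az,ti):return np.array([np.cos(az)*np.sin(ti),np.sin(az)*np.sin(ti),np.cos(ti)])
def res(p,sel,full=False):
    n=nrm(p[3],p[4]);r=[]
    for cam,e in sel:
        r.append(np.linalg.norm(cam.plane(e,p[:3],n)-p[:3],axis=1)-.0434)
    return np.r_[np.concatenate(r)*1e3,(p[4]-np.pi/6)*300]
r=least_squares(res,[.58,-.145,.105,2.8,.52],args=(rims,),loss="soft_l1");p=r.x
print("flange",p,"rms",np.sqrt(np.mean(r.fun**2)))
r2=least_squares(lambda q:res(np.r_[q[:2],.110,q[2:]],rims[1:]),[.58,-.145,2.8,.52]);print("top only z=.11",r2.x,np.sqrt(np.mean(r2.fun**2)))
tipx=tri(sc(254,84),tp(260,218))[0];d=tipx-p[:3];print("tip-seat",d,np.linalg.norm(d),"az",np.arctan2(d[1],d[0]),"tilt",np.arccos(d[2]/np.linalg.norm(d)))
n=nrm(p[3],np.pi/6);xs=np.array([0,0,1])-n*n[2];xs/=np.linalg.norm(xs);ys=np.cross(n,xs)
for nm,cam,q in(("scr1",T,tp(288,159)),("scr2",T,tp(249,240)),("scr3",T,tp(170,216)),("pinbase",T,tp(206,127)),("scr1",S,sc(215,84)),("scr2",S,sc(255,149)),("scr3",S,sc(200,166)),("pin",S,sc(160,92))):
    v=cam.plane(q,p[:3],n)[0]-p[:3];print(nm,"xy",v@xs,v@ys,"ang",np.arctan2(v@ys,v@xs),np.hypot(v@xs,v@ys))
v=T.plane(tp(221,139),p[:3]+.015*n,n)[0]-p[:3];print("pintip top",v@xs,v@ys,np.arctan2(v@ys,v@xs))
# plate
hsv=t[195:265,270:330].astype(int);m=((hsv[...,2]>hsv[...,1]-2)&(hsv.mean(2)>120)).astype(np.uint8)
k=max(cv2.findContours(m,0,1)[0],key=cv2.contourArea);R=cv2.minAreaRect(k);print("rect",R)
b=cv2.boxPoints(R)+[270,195];w=T.plane(b,[0,0,.008]);print(w.mean(0),np.linalg.norm(np.diff(w,axis=0),axis=1),w[:,:2])
bo=T.plane(ct(235,182,250,195),[0,0,.048])[0];ho=T.plane(ct(220,121,250,195),[0,0,.006])[0]
print("bore",bo,"hole",ho,"yaw",np.arctan2(*(ho-bo)[[1,0]]),np.linalg.norm((ho-bo)[:2]))
E
```

```text
scr1 [ 0.5918 -0.1826  0.1075] [-0.1086 -0.0153  0.0596  0.1134]
scr2 [ 0.5552 -0.1679  0.091 ] [-0.2638 -0.0355  0.139   0.2706]
scr3 [ 0.5648 -0.1276  0.1032] [-0.084  -0.0121  0.0442  0.0849]
ellipse ((349.8449401855469, 155.35133361816406), (23.46324920654297, 30.350561141967773), 132.05433654785156) 58
ellipse ((399.2430114746094, 186.09326171875), (32.94746017456055, 36.29056930541992), 48.66063690185547) 87
flange [ 0.581  -0.1536  0.1013  3.3945  0.5223] rms 1.6822055205758675
top only z=.11 [ 0.5795 -0.1514  3.5154  0.5253] 1.331355030297896
tip-seat [-0.023  -0.0073  0.0394] 0.04621415970815725 az -2.835020481646183 tilt 0.5479599774775354
scr1 xy 0.0045778866315651975 -0.03192220556841845 ang -1.4283598736608047 0.032248786866544754
scr2 xy -0.03171722280553768 -0.00876566567359055 ang -2.871953890601011 0.03290621699918244
scr3 xy -0.009656053627646143 0.02763670879662266 ang 1.9069296749357272 0.029275024248825117
pinbase xy 0.03019654484839268 0.005188146200482788 ang 0.1701512932177616 0.030638997728035664
scr1 xy 0.004724509467307795 -0.03514928373101045 ang -1.437184450233339 0.035465379407384846
scr2 xy -0.03217949530857054 -0.01370118389178564 ang -2.7390668286455453 0.03497488182039847
scr3 xy -0.0088665762588109 0.022638631304018886 ang 1.9440897537889683 0.02431303769323391
pin xy 0.02960597027456436 -0.003524420364885434 ang -0.11848663179475635 0.029815013245122122
pintip top 0.028945488076923 0.0032835295592627124 0.11295552729890537
rect ((27.123062133789062, 36.96761703491211), (38.27579116821289, 29.06313133239746), 75.25643920898438)
[0.4755 0.0866 0.008 ] [0.0738 0.097  0.073 ] [[0.5122 0.1352]
 [0.532  0.0642]
 [0.4385 0.0383]
 [0.4193 0.1087]]
bore [0.4759 0.0871 0.048 ] hole [0.5087 0.0962 0.006 ] yaw 0.27081665813690275 0.03406186564335752
```

The plate is at (0.476, 0.087) with yaw 0.270, and three measures agree. The shaft azimuth is about -2.9 and the tip is near (0.558, -0.160, 0.148). Next I'll check IK for both jaw signs, then grasp along the plate's y so the fingers stay clear of the pin.

```bash
cat >> h.py <<'E'
AZ=-2.905
N=np.array([np.cos(AZ)*.5,np.sin(AZ)*.5,np.sqrt(.75)]);XS=np.array([0,0,1])-N*N[2];XS/=np.linalg.norm(XS);YS=np.cross(N,XS)
def quat(zp,xp,sg):
    # tool x=-plate z, tool z=sg*plate y
    x=-np.array(zp);z=sg*np.cross(zp,xp);return Ro.from_matrix(np.c_[x,np.cross(z,x),z]).as_quat()
def seatq(th,sg): return quat(N,np.cos(th)*XS+np.sin(th)*YS,sg)
PLQ=lambda yaw,sg:quat([0,0,1],[np.cos(yaw),np.sin(yaw),0],sg)
E
python3 - <<'E'
from h import *
np.set_printoptions(precision=4,suppress=True)
ct=lambda X,Y,x,y:np.array([x+(X+.5)/5-.5,y+(Y+.5)/5-.5])
c=lambda X,Y:ct(X,Y,355,150)
b=T.plane([c(38,97),c(100,355),c(325,300),c(262,47)],[0,0,.01]);print(b)
for i in range(4):d=b[(i+1)%4]-b[i];print(np.arctan2(d[1],d[0]),np.linalg.norm(d))
print("tip@.148",T.plane(c(260,218),[0,0,.148]),S.plane(ct(254,84,310,130),[0,0,.148]))
print("insR",T.plane([c(307,466),c(350,462)],[0,0,.03]))
seat=np.array([.5797,-.1535,.110])
for sg in(1,-1):
    for nm,p,q in(("pre",[.4757,.087,.15],PLQ(.27,sg)),("gr",[.4757,.087,.03],PLQ(.27,sg)),("tilt",seat+.12*N,seatq(.1,sg)),("home",seat+.03*N,seatq(.1,sg)),("home-",seat+.03*N,seatq(-.3,sg)),("home+",seat+.03*N,seatq(.4,sg))):
        print(sg,nm,env.ik(p,q))
E
```

```text
[[ 0.6398 -0.079   0.01  ]
 [ 0.5064 -0.1103  0.01  ]
 [ 0.5361 -0.2266  0.01  ]
 [ 0.6682 -0.1963  0.01  ]]
-2.911356437204223 0.13699440487138564
-1.32036240026254 0.12000776467046986
0.22508172446422633 0.13551144807269852
1.8088128505694483 0.12068542935861465
tip@.148 [[ 0.5582 -0.1584  0.148 ]] [[ 0.5529 -0.1539  0.148 ]]
insR [[ 0.4509 -0.21    0.03  ]
 [ 0.4531 -0.2316  0.03  ]]
1 pre [ 0.0748 -0.131   1.9079 -0.      1.3646 -1.766 ]
1 gr [ 0.0748  0.0261  1.9956 -0.      1.1199 -1.766 ]
1 tilt None
1 home None
1 home- [-0.5896 -0.1943  2.0842  0.4744  0.9355 -2.321 ]
1 home+ None
-1 pre [ 0.0748 -0.131   1.9079 -0.      1.3646  1.3756]
-1 gr [ 0.0748  0.0261  1.9956 -0.      1.1199  1.3756]
-1 tilt [-0.6717 -0.3859  2.0888  0.4491  1.1385  0.434 ]
-1 home [-0.5896 -0.1943  2.0842  0.4744  0.9355  0.4206]
-1 home- [-0.5896 -0.1943  2.0842  0.4744  0.9355  0.8206]
-1 home+ [-0.5896 -0.1943  2.0842  0.4744  0.9355  0.1206]
```

```bash
sed -i 's/^AZ=.*/AZ=-2.911/' h.py; python3 - <<'E'
from h import *
np.set_printoptions(precision=4,suppress=True)
q=PLQ(.27,-1)
env.gripper_to(.065,25)
env.move_ptp([.4757,.087,.16],q)
print("free",env.get_t(),env.get_ft_force(),env.get_moment())
env.line_to([.4757,.087,.03],max_speed=.12)
print(env.get_ft_force())
env.gripper_to(.03,25);print("open",env.get_opening(),env.get_ft_force())
env.line_to([.4757,.087,.16],max_speed=.12)
print("held",env.get_opening(),env.get_ft_force(),env.get_moment(),env.get_t())
# move over to tilted pre-pose
seat=np.array([.5795,-.155,.110])
env.move_ptp(seat+.105*N,seatq(.1,-1))
env.dwell(.3)
print("pre",env.get_t(),env.get_eef_pos(),seat+.105*N,env.get_ft_force(),env.get_moment())
a=env.get_image("scene");b=env.get_image("top");cv2.imwrite("pics/s1.png",a);cv2.imwrite("pics/t1.png",b)
o=np.hstack([cv2.resize(b[130:250,345:445],None,fx=4,fy=5*.8,interpolation=2),cv2.resize(a[100:220,300:400],None,fx=4,fy=4,interpolation=2)]);cv2.imwrite("pics/c3.png",o)
E
```

```text
free 3.4 [ 0.0147  0.2123 -0.0263] [0.0163 0.0094 0.0169]
[ 0.1105 -0.2526  0.0173]
open 0.035541645674655606 [-0.668   0.2297  2.9759]
held 0.03592869089409541 [-0.2097  0.7993 -3.9567] [-0.0767 -0.0007  0.0152] 6.4417
pre 7.7667 [ 0.5287 -0.1659  0.2007] [ 0.5284 -0.167   0.2009] [ 0.142   0.5424 -3.9056] [-0.1511  0.5612 -0.0185]
```

View pics/c3.png

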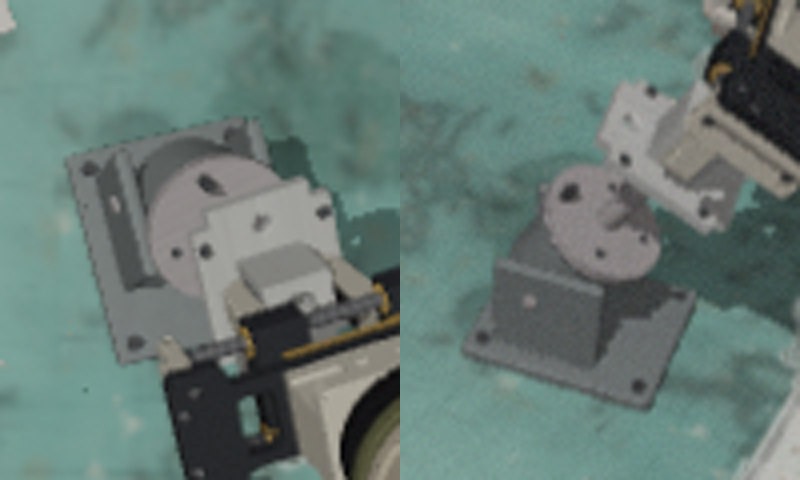

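```bash
python3 - <<'E'
from h import *
np.set_printoptions(precision=4,suppress=True)
a=cv2.imread("pics/s1.png");b=cv2.imread("pics/t1.png")
p=env.get_eef_pos();R=Ro.from_quat(env.get_orientation()).as_matrix()
zp=-R[:,0];yp=-R[:,2];xp=np.cross(yp,zp);print("zp err",np.degrees(np.arccos(zp@N)))
h=p-.022*zp+.034*xp
c4=lambda X,Y,x,y:np.array([x+(X+.5)/4-.5,y+(Y+.5)/4-.5])
mt=c4(261,222,345,130);ms=c4(630-400,118,300,100)
print("hole pred T",T.proj(h)[0],"meas",mt,"S",S.proj(h)[0],ms);print("tri hole",tri(ms,mt),"robot",h)
dt=mt-T.proj(h)[0];ds=ms-S.proj(h)[0]
ct=lambda X,Y,x,y:np.array([x+(X+.5)/5-.5,y+(Y+.5)/5-.5])
tt=ct(260,218,355,150);ts=ct(254,84,310,130)
print("tip raw",tri(ts,tt),"corr",tri(ts-ds,tt-dt),"T@.148 corr",T.plane(tt-dt,[0,0,.148]),"S@.148",S.plane(ts-ds,[0,0,.148]))
# the plate as lain: bore was at robot-grasped place?
tip=np.array([.5795,-.155,.110])+.044*N;print("tip plan",tip)
# shaft tip zooms from the clear first pictures, shaft and hole now
s0=cv2.imread("pics/s0.png");t0=cv2.imread("pics/t0.png")
z=lambda im,x,y:cv2.resize(im[y:y+30,x:x+40],None,fx=10,fy=10,interpolation=2)
cv2.imwrite("pics/c4.png",np.vstack([np.hstack([z(t0,390,175),z(s0,335,135)]),np.hstack([z(b,390,170),z(a,340,115)])]))
E
```

```text
zp err 0.0530103865557308
hole pred T [410.3782 185.6086] meas [409.875 185.125] S [357.6046 128.5591] [357.125 129.125]
tri hole (array([ 0.5682, -0.1533,  0.1967]), array([-0.0838, -0.0112,  0.0462,  0.0881])) robot [ 0.567  -0.1537  0.1987]
tip raw (array([ 0.558 , -0.1608,  0.1407]), array([-0.5089, -0.0692,  0.2714,  0.5284])) corr (array([ 0.5568, -0.1613,  0.1429]), array([-0.4219, -0.0567,  0.2254,  0.4382])) T@.148 corr [[ 0.5571 -0.1595  0.148 ]] S@.148 [[ 0.5531 -0.1565  0.148 ]]
tip plan [ 0.5581 -0.16    0.1481]
```

View pics/c4.png

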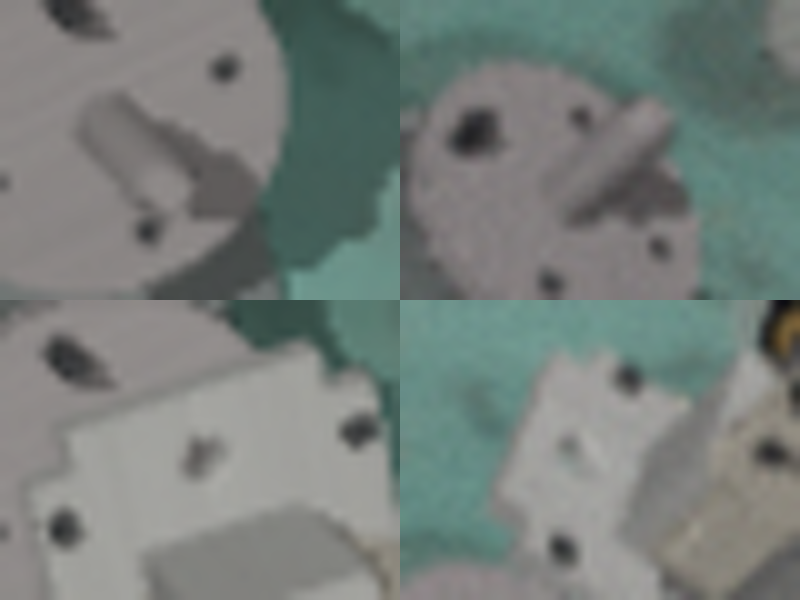

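```bash
python3 - <<'E'
from h import *
np.set_printoptions(precision=4,suppress=True)
dt=np.array([-.5,-.48]);ds=np.array([-.48,.57])
tt=np.array([406.9,193.55])-dt;ts=np.array([359.9,145.4])-ds
print("tip",tri(ts,tt),T.plane(tt,[0,0,.148]),S.plane(ts,[0,0,.148]))
pt=np.array([396.55,175.75])-dt;ps=np.array([342.05,147.75])-ds
seat=np.array([.5783,-.155,.110])
x,e=tri(ps,pt);d=x-seat;print("pin mid",d@XS,d@YS,d@N,"ang",np.arctan2(d@YS,d@XS),e)
for c,q in((T,pt),(S,ps)):
    for h in(.005,.0075,.012):
        d=c.plane(q,seat+h*N,N)[0]-seat;print(h,d@XS,d@YS,"ang",np.arctan2(d@YS,d@XS))
E
cat >> h.py <<'E'
SEAT=np.array([.5783,-.155,.110]);OFF=.030
def go(h,th,ex=0,ey=0,v=.03):
    """underside h above flange, plate turned th, lateral correction ex,ey (m)"""
    env.line_to(SEAT+(OFF+h)*N+ex*XS+ey*YS,seatq(th,-1),max_speed=v)
def wr(base):
    f=np.array(env.get_ft_force())-base;m=np.array(env.get_moment());return np.array([f@XS,f@YS,f@N])
def where():
    p=np.array(env.get_eef_pos())-SEAT;return np.array([p@XS,p@YS,p@N-OFF])
E
```

```text
tip (array([ 0.5567, -0.1604,  0.1468]), array([ 0.0847,  0.011 , -0.0457, -0.0878])) [[ 0.5563 -0.1601  0.148 ]] [[ 0.5562 -0.159   0.148 ]]
pin mid 0.029728080841964058 0.007624113860569938 0.004465186889053757 ang 0.2510509469142436 [-0.1543 -0.0235  0.0843  0.1593]
0.005 0.03037974783910868 0.007936073848023563 ang 0.25551897699965903
0.0075 0.03141801581324451 0.00865791498171467 ang 0.2688976071594238
0.012 0.03328689816668899 0.00995722902235877 ang 0.29066172449931854
0.005 0.029439823610520933 0.007891869496038345 ang 0.26191007060208404
0.0075 0.029911438146521772 0.010513049072486604 ang 0.3379860542110131
0.012 0.03076034431132347 0.01523117231009386 ang 0.45976499051974895
```

Tip and plan now agree within 1 mm. The pin angle is about +0.25 ±0.05. Threading now with force feedback.

```bash
python3 - <<'E'
from h import *
np.set_printoptions(precision=4,suppress=True)
go(.055,.2);env.dwell(.3)
base=np.mean([env.get_ft_force() for _ in range(5)],0);np.save("base.npy",base);print(base,env.get_t())
for h in np.arange(.050,.0175,-.003):
    go(h,.2,v=.04);env.dwell(.1);f=wr(base);print(round(h,4),"F",f,"at",where(),env.get_opening())
    if np.abs(f).max()>8:break
print(env.get_t())
E
```

```text
[-0.2277  0.1343 -3.1608] 8.9667
0.05 F [-0.166   0.4434 -0.481 ] at [-0.0001  0.0001  0.0498] 0.036202295152227566
0.047 F [-0.1604 -0.6687 -0.0391] at [-0.      0.      0.0469] 0.03589335417486052
0.044 F [-0.0729  0.429  -0.0132] at [-0.      0.      0.0439] 0.03607293627438445
0.041 F [-0.4368 -0.014  -0.9203] at [-0.0001  0.0001  0.0409] 0.03607622634740547
0.038 F [ 0.3443  1.4714 -0.9118] at [-0.0001  0.0002  0.0378] 0.03592344480064519
0.035 F [ 0.4846  2.0936 -1.2632] at [-0.0002  0.0002  0.0348] 0.03581245581441217
0.032 F [ 0.7284  2.7129 -2.2937] at [-0.0001  0.0003  0.0318] 0.035925573158735465
0.029 F [ 1.405   3.7899 -3.7403] at [-0.0001  0.0002  0.0288] 0.0359553550316216
0.026 F [ 1.3963  4.4237 -2.814 ] at [-0.      0.0003  0.0259] 0.0357059087420947
0.023 F [ 1.8127  4.9202 -2.1669] at [-0.0001  0.0003  0.0229] 0.035688318369440156
0.02 F [ 1.268   4.3746 -2.4104] at [-0.0001  0.0003  0.0199] 0.03570356525874158
12.8417
```

```bash
python3 - <<'E'
from h import *
np.set_printoptions(precision=4,suppress=True)
base=np.load("base.npy")
for ey in(.0005,.001):
    go(.020,.2,.0002,ey);env.dwell(.1);f=wr(base);print(ey,f)
    if abs(f[1])<1.5:break
for h in np.arange(.018,.009,-.001):
    go(h,.2,.0002,ey);env.dwell(.1);f=wr(base);print(round(h,4),"F",f,"M",np.array(env.get_moment())@N,"at",where())
    if np.abs(f).max()>9:break
print(env.get_t())
E
```

```text
0.0005 [ 0.6864  1.6936 -1.8545]
0.001 [-0.3169  0.5892 -1.058 ]
0.018 F [-0.0015 -0.8194 -0.6076] M 0.01398423288371782 at [0.0004 0.0008 0.0181]
0.017 F [ 0.7133 -0.5511 -0.7481] M 0.011310104922818531 at [0.0002 0.001  0.017 ]
0.016 F [-0.1783 -0.499  -1.6205] M 0.018363744278767576 at [0.0002 0.001  0.016 ]
0.015 F [-0.4233 -0.7858 -0.0283] M -0.007457725455032057 at [0.0002 0.001  0.015 ]
0.014 F [ 0.1941 -0.5605 -0.7421] M 0.05336605392166919 at [0.0002 0.001  0.014 ]
0.013 F [ 0.9402  0.2435 -0.3375] M 0.031027390913713968 at [0.0002 0.0011 0.013 ]
0.012 F [-0.1025  2.9248  2.7585] M 0.0681138413653849 at [0.0003 0.0012 0.012 ]
0.011 F [ 0.6558  4.2358 -0.5207] M 0.15933499303110932 at [-0.0001  0.0016  0.0106]
0.01 F [0.3622 5.3444 1.4073] M 0.18214428798994248 at [-0.0001  0.0016  0.0098]
16.6917
```

The pin taper has entered the hole. The +y force at a 34 mm arm says to turn slightly further in +θ.

```bash
python3 - <<'E'
from h import *
np.set_printoptions(precision=4,suppress=True)
base=np.load("base.npy");th,ex,ey=.2,.0002,.001
def rd():
    env.dwell(.1);f=np.mean([wr(base) for _ in range(3)],0);return f,np.array(env.get_moment())@N
for th in(.22,.24,.26,.28):
    go(.0105,th,ex,ey);f,m=rd();print(th,f,m)
    if m<.04:break
for h in np.arange(.009,-.0021,-.001):
    go(h,th,ex,ey);f,m=rd();w=where();print(round(h,4),round(th,3),"F",f,"M",round(m,3),"at",w)
    if np.abs(f).max()>12:break
    if abs(m)>.06: th+=np.sign(m)*.012
    if abs(f[1]-m/.034)>2.5: ey+=np.sign(f[1]-m/.034)*.0003
    if abs(f[0])>2.5: ex+=np.sign(f[0])*.0003
print(env.get_t())
E
```

```text
0.22 [ 0.0051  3.8439 -2.143 ] 0.053749268322158095
0.24 [ 0.2187  1.8224 -1.9248] 0.024730518261546666
0.009 0.24 F [ 0.1607  0.1809 -0.8521] M -0.024 at [0.0003 0.0008 0.0091]
0.008 0.24 F [-0.0175 -0.81   -0.4819] M -0.035 at [0.0003 0.0008 0.0081]
0.007 0.24 F [-0.0951 -0.2631 -0.4721] M -0.033 at [0.0002 0.0009 0.007 ]
0.006 0.24 F [ 0.4382 -0.4893 -0.8319] M 0.066 at [0.0002 0.001  0.006 ]
0.005 0.252 F [ 0.3706 -0.8116 -0.2657] M 0.004 at [0.0002 0.001  0.005 ]
0.004 0.252 F [-0.2803 -0.1227 -0.8225] M 0.041 at [0.0002 0.001  0.004 ]
0.003 0.252 F [ 0.8363  0.2666 -1.3253] M 0.048 at [0.0002 0.001  0.003 ]
0.002 0.252 F [ 0.0682 -0.9453 -0.6128] M -0.02 at [0.0002 0.001  0.002 ]
0.001 0.252 F [0.1086 0.3345 0.5814] M -0.01 at [0.0004 0.0009 0.0011]
0.0 0.252 F [-3.9714  1.2814 13.1389] M 0.063 at [0.0005 0.0007 0.0007]
20.8917
```

Firm contact at h≈0.7 mm with 13 N, so the plate is on the flange. I'll ease off, release, retract and look.

```bash
python3 - <<'E'
from h import *
np.set_printoptions(precision=4,suppress=True)
base=np.load("base.npy");th,ex,ey=.252,.0003,.0009
go(.0004,th,ex,ey);env.dwell(.1);print(wr(base),where())
env.gripper_to(.056);env.dwell(.2);print("open",env.get_opening(),env.get_ft_force())
go(.09,th,ex,ey,v=.1);print(env.get_ft_force())
env.line_to(np.array(env.get_eef_pos())+[-.06,.1,.1],max_speed=.2)
env.set_joints(np.array(env.get_joints())+[.9,0,0,0,0,0]);env.dwell(.3);print(env.get_t(),env.get_ft_force())
a=env.get_image("scene");b=env.get_image("top");cv2.imwrite("pics/s2.png",a);cv2.imwrite("pics/t2.png",b)
o=np.hstack([cv2.resize(b[150:250,355:435],None,fx=5,fy=5,interpolation=2),cv2.resize(a[115:215,310:390],None,fx=5,fy=5,interpolation=2)]);cv2.imwrite("pics/c5.png",o)
E
```

```text
[-2.7751  1.4468  8.6368] [0.0004 0.0007 0.0008]
open 0.056111337716180196 [ 0.2649 -0.7069  0.1208]
[ 0.1507  0.8607 -0.4215]
25.7667 [-0.3503  0.1556 -0.839 ]
```

View pics/c5.png

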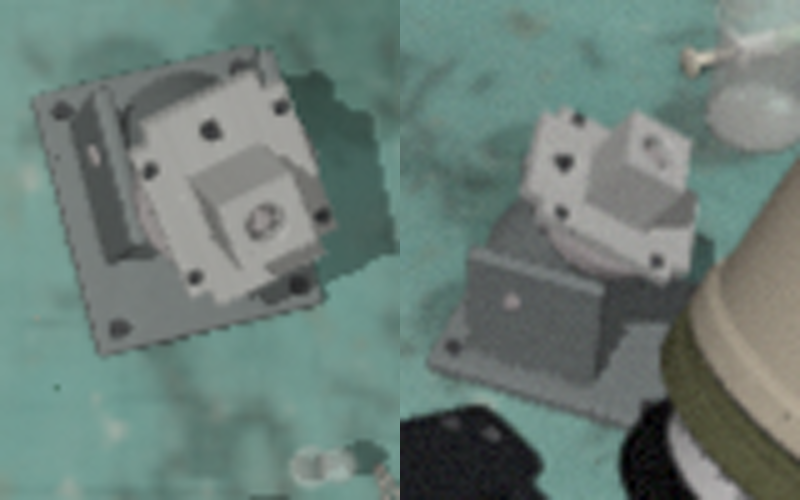

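View pics/s2.png

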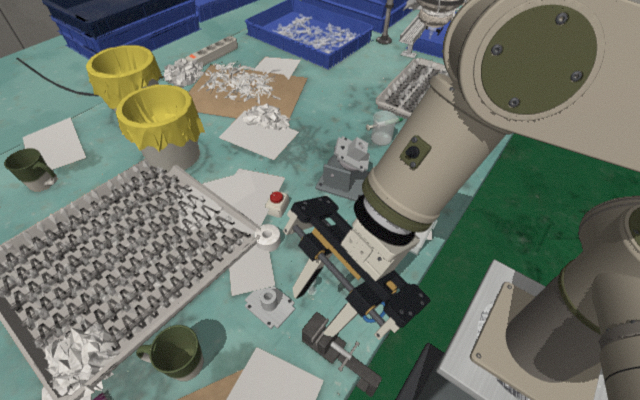

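The plate lies flat on the flange with the dark pin in the hole at top (397,176), and the shaft end shows inside the bore at top (408,194). The right insert at top (420,243) still stands and the round-boss plate is in place. I'll do a numeric check of the boss height and then hand in.

```bash
python3 - <<'E'
from h import *
np.set_printoptions(precision=4,suppress=True)
dt=np.array([-.5,-.48]);ds=np.array([-.48,.57])
x,e=tri(np.array([360.6,144.6])-ds,np.array([407.6,193.6])-dt);d=x-SEAT;print("boss top xyz in seat",d@XS,d@YS,d@N,e)
t0,t2=[cv2.imread(f"pics/t{i}.png")[228:250,250:272] for i in(0,2)];print("insL diff",cv2.absdiff(t0,t2).mean())
print(env.get_eef_pos(),env.get_ft_force(),env.get_t());env.hand_in();print(env.get_t())
E
```

```text
boss top xyz in seat -0.0005289914984266432 -0.0011766403731667088 0.04556714286711834 [-0.0489 -0.0064  0.0263  0.0507]
insL diff 5.918732782369146
[0.339  0.3178 0.3121] [-0.5388  0.4804 -0.6074] 25.8667
the job is handed in; nothing more can be done
the job is handed in; nothing more can be done
```

The square-boss plate is on the stand with the pin in its locating hole, and I let go and handed in at about 26 s of the 48 s allowed. The hand-in gives no verdict.

**What I did:** I found the plate and shaft tip from the two cameras and gripped the boss by its y flats. I threaded the plate down the tilted shaft in small steps, checking the force at each one. The pin's taper entered the hole 12 mm above the flange. Its side force and turning moment led me to turn the plate from 0.20 to 0.25 rad, and it then slid home. Forces stayed under about 6 N until it seated, where I saw 13 N at the wrist.

**Last checks:**
- **Seating:** the arm stopped with the plate within 1 mm of the expected home height. In both camera views the plate looks flush, with the pin in the hole.
- **Centring:** the boss top measured 45.6 mm above the flange, against 48 mm expected. It was 0.5 mm and 1.2 mm off centre sideways, all within camera accuracy.
- **After release:** the wrist force read about zero and the tool was clear at z = 0.31 m.
- **Other objects:** the right insert still stands and the round-boss plate looks untouched.

**What disagreed or is unproven:**
- **Camera heights:** my first two-view heights came out about 7 mm low. I corrected this using the held plate's known position.
- **Left insert:** I only compared its patch of the top picture before and after (mean difference 5.9 grey levels). I did not measure it again, and the gripper stayed well above it.

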